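Open the bench tool chest and fetch the screwdriver

TASK

I need the screwdriver from the tool chest: slide the chest's spring bolt back and drop its handle down into the notch so that it stays back by itself, then push the lid up from under its front lip, past its balance point, so that it stays open by itself. Take the screwdriver out of the chest and lay it down, without dropping it, wholly on the green cutting mat. Leave the lid open, the bolt in its notch and everything else where it is.

Things in the scene. Friction and masses are not known exactly. Their poses are not given: they have to be found in the camera images.
- chest: Wooden tool chest, fixed to the bench: 190 deep (own x) x 320 wide (own y), rim 100 above the bench, walls 10. Origin at the bench under its centre; own x points from the front (robot side) to the hinge side, own y to the left, z up. The screwdriver lies in one compartment of its till, a wrench in the other, either way round. Values 'own' below are in this frame, mm.
- lid (a joint): Opening angle of the lid, rad: 0 shut, 1.85 fully open, leaning back on its stop hinges. A board 14 thick, 208 from hinge to lip, 328 wide, about 0.45 kg (0.8 to 1.2 times). About 2.5 N at the lip lifts it; it balances at 1.5, falls open beyond and shut below. While the bolt is forward it catches a staple under the lip (own x -106, y -62, 40 deep) and the lid cannot rise.
- lid_hinge (a point): Middle of the lid's hinge line at the lid's underside, 100 above the bench, at own x +95; the hinge runs along own y.
- lid_lip (a point): Middle of the lower front edge of the lid; moves with it. Shut, it is 100 above the bench at own x -113: the lip overhangs the front face (own x -95) by 18, so fingertips go under it. Nothing is in the way below the lip at own y +75 to +155 (left of the bolt) and -80 to -155 (right).
- bolt (a joint): Slide of the spring bolt, m: 0 forward (locked), grows to the left (own +y), 0.024 at the end of its travel. A rod 10 thick along own y, 70 above the bench, at own x -106. A spring pushes it forward: 3.3 N at 0, 6.9 N at 0.024. In its notch it rests at about 0.018 and the lid is free; let go anywhere else it snaps back to 0.
- bolt_handle (a joint): Turn of the bolt's handle about the rod, rad: 0 level, pointing straight out of the front; grows downwards to 0.6. Its L-shaped slot lets it down only when the bolt is beyond 0.018; lowered there by over 0.35 it stands in the notch and the spring holds it. A finger pressing on its side holds it up by friction, so take it down, by that friction or a grip, while holding it back.
- bolt_knob (a point): Centre of the black knob on the handle's end: a cylinder 16 in diameter, 24 long along the handle, 36 from the rod's axis. At the start at own x -142, y 0, 70 above the bench; turned down 0.6 rad it is 20 lower. It stands clear in front of the lip (own x -113), with nothing above or beside it. The bolt's steel case behind it: own x -95 to -124, y -50 to +70, z 50 to 92.
- screwdriver: Screwdriver, 150 long, 90 g, loose: round wooden handle 26 in diameter and 75 long at its own -x end, thin steel blade at +x. Lies roughly along the chest's own x, handle towards the robot. Origin under its middle, 13 below its axis, on the till's floor at the start.
- screwdriver_grip (a point): Point on the screwdriver's axis in the handle, 30 behind its middle: where to grip it.
- screwdriver_tip (a point): Tip of the screwdriver's blade, on its axis, 75 ahead of the middle.
- screwdriver_butt (a point): End of the screwdriver's handle, on its axis, 75 behind the middle.
- mat: Green cutting mat with a grid, fixed on the bench: 300 (own x) x 220 (own y) x 3 thick. Origin under its centre. The winder stands on its far left part; the rest is free.
- winder: Watch winder being assembled: dark green lacquered cube, 110 each way, with a metal plate on top, 0.9 kg, loose, standing on the mat. Origin under its centre. Not to be moved.
- wrench: Flat steel open-ended wrench, 150 long, 38 wide, 8 thick, loose, lying in the chest's other compartment. Origin under its middle. Not to be moved.
- jar: Small amber jar with a metal cap, 54 in diameter, 70 high, loose on the bench beyond the mat. Origin under its centre. Not to be moved.
- motor: Black plastic winder motor unit, 70 x 50 x 72 high, loose on the bench to the right of the chest. Origin under its centre. Not to be moved.
- till (a point): Centre of the felt-lined till floor inside the chest, 55 above the bench (45 below the rim). Inner size 170 (own x) x 300 (own y); a divider 8 thick and 36 high along own x at own y = 0 parts it into a left and a right compartment. Covered until the lid is open.

How it is judged:
By the outcome, as a careful person would: the job done as asked, in the order asked, and still so for the second after the job is handed in, with the robot touching nothing.
It also fails if it takes over 64 s, if anything falls off the work surface, if the arm or the gripper's body presses on something with over 40 N, if the wrist force passes 120 N, or if a joint passes its speed limit or range.

ROBOT

A 7-joint arm with a two-finger parallel gripper is mounted at the origin on the work surface. World frame = base frame: x ahead of the robot, y to its left, z up, the work surface at z = 0. Lengths are in m, angles in rad, forces in N, time in s.
With the tool pointing down it reaches from about 0.425 to 0.825 m from the base axis. Payload 3.6 kg.
Tool frame: the origin (TCP) lies where the fingers leave the gripper's body, on its centre line; the fingertips stand 73 mm ahead of it and the grasp point (between the pads) lies 54 mm ahead of it; z points along the fingers, y is the line along which they close (so a half turn about z gives the same grasp; the last joint's range is limited). The gripper opens to 85 mm and grips with 20 to 120 N. Pads are 22 mm wide; open, the fingers measure 114 mm over their backs; the gripper's body (76 mm by 85 mm) begins 54 mm behind the grasp point. The pads swing forward as they close: fully open they stand 13 mm farther back than shut.
Start: joints at [-1.315, 0.615, -0.013, 1.423, 0.008, 1.103, -0.04], TCP at [0.181, 0.624, 0.304] pointing down, gripper open.
Joint ranges: [-3.12, 3.12], [-0.3, 2.06], [-1.34, 1.32], [0.26, 2.42], [-1.36, 4.5], [0.01, 1.98], [-2.84, 2.84]. Speed limits (rad/s): [2.79, 2.79, 3.14, 3.14, 3.14, 3.14, 3.14].

INTERFACE

Orientations are given as a unit quaternion [x, y, z, w].
In Python, from station import arm, snapshot, camera_info, ticket gives the robot as it stands. Calls block until the motion is done:
- arm.movep(position, orientation): joint-space move of the TCP to a pose.
- arm.line_to(position, velocity=0.15, ori=None): straight line of the TCP; ori=None keeps the orientation; velocity is the mean speed in m/s.
- arm.move_j(angles): joint-space move.
- arm.move_gripper(opening, effort=None): opening from 0.0 (shut) to 1.0 (fully open); effort is the grip in N (None keeps the last); returns when the fingers have stopped.
- arm.pause(seconds).
- arm.ik(position, orientation): joint angles nearest the present ones, or None.
- snapshot(name): name is "scene" or "top"; returns the picture (400x640x3 uint8, blue, green, red); there is no depth.
- camera_info(name): a dict with "fx", "fy", "cx", "cy" (pixels), "R" (3x3) and "t" (3): a world point X has camera coordinates R X + t. Camera axes: x right, y down, z forward; pixel columns grow to the right and rows downward; lengths in m; the calibration is good to about 2 mm. A picture is of the moment at which its call begins. camera_info takes no time and is no camera call.
A pose or a line that the arm cannot do raises arm.MotionError and nothing moves.
- ticket.finish_job(): hands the job in; it is judged then, once.
Readings, each from a call of its own:
- arm.read_time(): time.
- arm.read_joint_positions(): joint angles.
- arm.read_dq(): joint speeds.
- arm.read_effort(): joint torques, N m.
- arm.read_tool_pos(): TCP position.
- arm.read_eef_rot(): TCP orientation.
- arm.read_ft_force(): force on the tool from outside, world axes, zero at the start.
- arm.read_wrist_torque(): the same for the moment, N m.
- arm.read_opening(): opening from 0.0 (shut) to 1.0 (fully open).
- arm.read_finger_force(): force on a finger pad.
Only numpy, scipy, OpenCV 4.12 (cv2) and the standard library are available. Lean on these libraries where they do the work, as an engineer would, in place of code of your own. Each camera call takes 0.05 s, during which the arm holds its last target. There are 200 camera calls.

## Working session

There is one attempt and no reset: what is moved stays moved. The work goes in short steps, each a Python script; the robot and the scene stay as the last script left them, time stands still between calls to the robot, and variables do not carry over. Pictures are saved under pics/ and viewed, at most 10 in all, crops included, and the job is handed in when it is done.

```bash
mkdir -p pics; ls
python3 - <<'E'
from station import arm, snapshot, camera_info
import cv2, numpy as np
for n in ("scene","top"):
    cv2.imwrite(f"pics/{n}0.png",snapshot(n)); c=camera_info(n); print(n,c)
print(arm.read_eef_rot(),arm.read_time())
E
```

```text
pics
scene {'fx': 454.11382386397537, 'fy': 454.11382386397537, 'cx': 328.3718146715618, 'cy': 195.7986891976572, 'R': array([[-0.39691921,  0.91785259,  0.00132968],
       [ 0.77744897,  0.33697194, -0.53105839],
       [-0.48788139, -0.20975352, -0.84733418]]), 't': array([ 0.31538008, -0.39806402,  1.70143734])}
top {'fx': 470.91441316314706, 'fy': 470.91441316314706, 'cx': 323.8792202254165, 'cy': 195.2781857411586, 'R': array([[-0.01406894, -0.99985189, -0.00991253],
       [-0.98476535,  0.01557365, -0.17318969],
       [ 0.17331841,  0.00732492, -0.9848386 ]]), 't': array([-0.0685091 ,  0.59989526,  1.44008131])}
[ 1.40406809e-01  9.90093202e-01 -1.16409151e-03 -1.58388535e-04] 0.1
```

View pics/scene0.png

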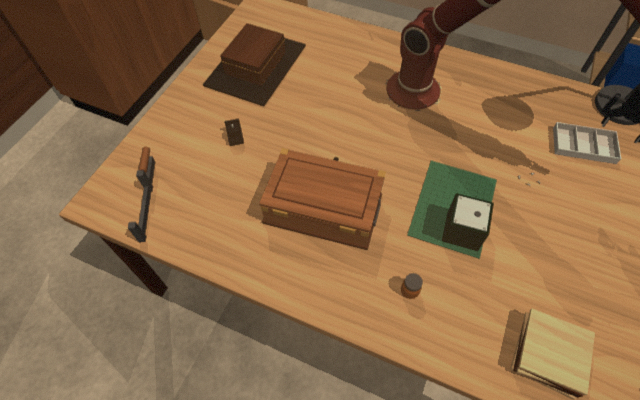

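View pics/top0.png

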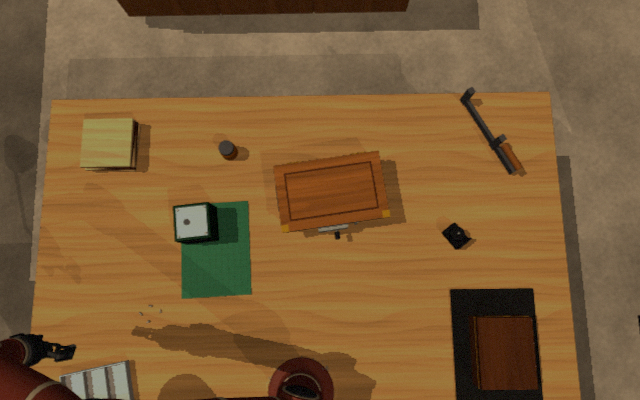

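The scene camera looks from the far side, with the chest at about (320,195), the mat at (455,205) and the jar at (412,287). In the top view the lid covers about (275-388, 152-231), the knob is at (337,236) and the mat covers (182-251, 201-298). I'll enlarge both views.

Run:
```python
import cv2
a=cv2.imread("pics/top0.png")[140:305,165:405]
cv2.imwrite("pics/top0c.png",cv2.resize(a,None,fx=3.33,fy=3.33,interpolation=cv2.INTER_CUBIC))
a=cv2.imread("pics/scene0.png")[140:265,250:510]
cv2.imwrite("pics/scene0c.png",cv2.resize(a,None,fx=3,fy=3,interpolation=cv2.INTER_CUBIC))
```

```text
(no output)
```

View pics/top0c.png

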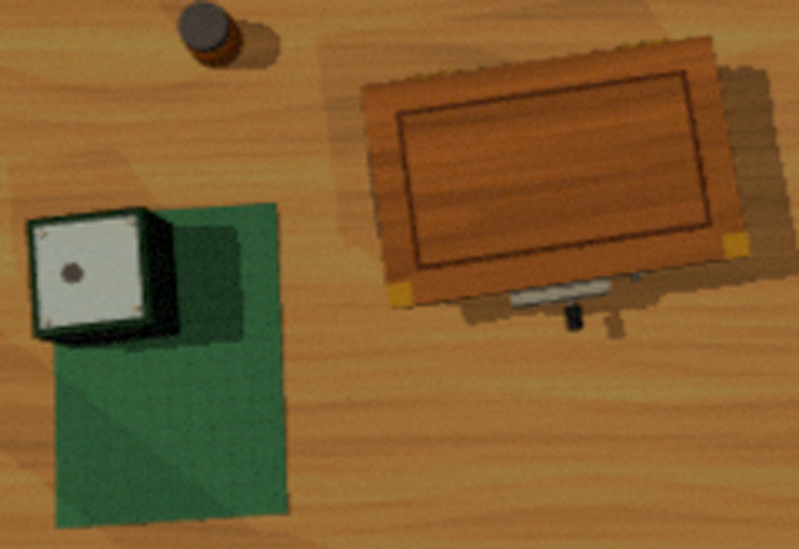

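View pics/scene0c.png

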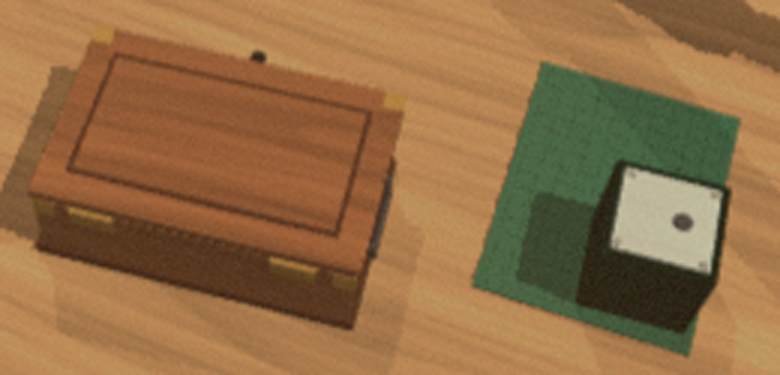

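The crop shows the lid top corners clockwise at (362,87), (713,38), (748,252), (394,308), the knob at (574,318) and the mat corners at (278,204), (288,514), (56,528). The scene crop shows the lid corners at (110,32), (406,98), (360,270), (30,192) and the mat corners at (541,62), (740,118), (473,286), (690,354). I'll fit the poses to both views.

```bash
cat > h.py <<'E'
import numpy as np, cv2
from scipy.optimize import least_squares
from scipy.spatial.transform import Rotation as Ro
from station import arm, snapshot, camera_info, ticket
def proj(n,P):
    c=camera_info(n); q=np.atleast_2d(P)@c["R"].T+c["t"]
    return np.c_[c["fx"]*q[:,0]/q[:,2]+c["cx"], c["fy"]*q[:,1]/q[:,2]+c["cy"]]
def unproj(n,uv,z):
    c=camera_info(n); d=c["R"].T@np.array([(uv[0]-c["cx"])/c["fx"],(uv[1]-c["cy"])/c["fy"],1]); o=-c["R"].T@c["t"]
    return o+d*(z-o[2])/d[2]
def w(pose,p):
    x,y,a=pose; p=np.atleast_2d(np.array(p,float)); R=np.array([[np.cos(a),-np.sin(a)],[np.sin(a),np.cos(a)]])
    return np.c_[p[:,:2]@R.T+[x,y],p[:,2]]
def fit(obs,g):   # obs: (cam, uv, own point)
    f=lambda s:np.concatenate([proj(n,w(s,p))[0]-uv for n,uv,p in obs])
    r=least_squares(f,g,x_scale=[.1,.1,.1]); return r.x,r.fun
T=lambda u,v:("top",((u+.5)/3.33-.5+165,(v+.5)/3.33-.5+140))
S=lambda u,v:("scene",((u+.5)/3-.5+250,(v+.5)/3-.5+140))
E
python3 - <<'E'
from h import *
np.set_printoptions(precision=4,suppress=True)
z=.114
o=[(*T(362,87),(.095,.164,z)),(*T(713,38),(.095,-.164,z)),(*T(748,252),(-.113,-.164,z)),(*T(394,308),(-.113,.164,z)),
(*S(110,32),(-.113,-.164,z)),(*S(406,98),(-.113,.164,z)),(*S(360,270),(.095,.164,z)),(*S(30,192),(.095,-.164,z))]
r,e=fit(o,[.6,0,.1]);print("chest",r,e.round(1))
print("knob pred",w(r,[-.142,0,.07]),"seen top",unproj(*T(574,318),.07),"scene",unproj(*S(258,57),.07))
z=.003
o=[(*T(278,204),(.15,-.11,z)),(*T(288,514),(-.15,-.11,z)),(*T(56,528),(-.15,.11,z)),
(*S(541,62),(-.15,-.11,z)),(*S(740,118),(-.15,.11,z)),(*S(473,286),(.15,-.11,z)),(*S(690,354),(.15,.11,z))]
r,e=fit(o,[.5,.3,0]);print("mat",r,e.round(1))
for p in [(28,220),(146,208),(150,325),(38,337)]: print("winder top",unproj(*T(*p),.113))
print("motor",unproj("top",(457,236),.072))
E
```

```text
chest [ 0.6099 -0.0971  0.1309] [-0.6 -0.1 -0.6 -0.6  0.3  1.4 -1.5  0.4 -3.9 -2.   1.1 -0.2  0.7  1.7
 -0.8 -0.2]
knob pred [[ 0.4691 -0.1156  0.07  ]] seen top [ 0.4702 -0.1164  0.07  ] scene [ 0.4599 -0.1196  0.07  ]
mat [0.4372 0.2739 0.0517] [-0.2 -0.   0.3  0.3  0.5  0.8  0.5 -0.1  0.1  0.3 -0.3  0.1 -0.1  0.9]
winder top [0.5631 0.3802 0.113 ]
winder top [0.5725 0.2727 0.113 ]
winder top [0.4658 0.2661 0.113 ]
winder top [0.4565 0.3668 0.113 ]
motor [ 0.4619 -0.4845  0.072 ]
```

```bash
cat >> h.py <<'E'
z=.114
C,_=fit([(*T(362,87),(.095,.164,z)),(*T(713,38),(.095,-.164,z)),(*T(748,252),(-.113,-.164,z)),(*T(394,308),(-.113,.164,z)),
(*S(406,98),(-.113,.164,z)),(*S(360,270),(.095,.164,z)),(*S(30,192),(.095,-.164,z)),(*T(574,318),(-.142,0,.07))],[.6,0,.1])
def ori(tilt,yaw=None,flip=1):  # tool z: down tilted forward by tilt; tool y along own y
    yaw=C[2] if yaw is None else yaw
    zt=np.array([np.sin(tilt),0,-np.cos(tilt)]); yt=np.array([0,flip,0.]); M=np.c_[np.cross(yt,zt),yt,zt]
    return (Ro.from_euler("z",yaw)*Ro.from_matrix(M)).as_quat()
d=lambda t:np.array([np.sin(t),0,-np.cos(t)])
n=lambda t:np.array([np.cos(t),0,np.sin(t)])
W=lambda p:w(C,p)[0]
TK=np.radians(30)
def knob(bolt,turn):   # TCP (own) holding the knob
    return np.array([-.106-.036*np.cos(turn)-.010,bolt,.070-.036*np.sin(turn)+.006])-.054*d(TK)
H=np.array([.095,0,.1]); YL=.112
def lidtcp(th,t,gap=0):  # TCP (own) with the upper tip corner lifting the lid at angle th
    f=np.pi/2-t; s=.018   # f: finger angle below horizontal
    if th<f: A=H+.208*np.array([-np.cos(th),0,np.sin(th)])+s*d(t)
    else: A=H+(.208-s)*np.array([-np.cos(th),0,np.sin(th)])
    return A-.073*d(t)-(.011+gap)*n(t)+[0,YL,0]
E
python3 - <<'E'
from h import *
np.set_printoptions(precision=3,suppress=True)
print(C)
for fl in (1,-1):
  for nm,p,t in [("kpre",knob(0,0)-.08*d(TK),TK),("k",knob(0,0),TK),("kend",knob(.022,.6),TK)]: print(fl,nm,W(p),arm.ik(W(p),ori(t,flip=fl)))
  for td in (40,50,60):
    t=np.radians(td); print(td,[arm.ik(W(lidtcp(th,t)),ori(t,flip=fl)) is not None for th in (0,.3,.6,.9,1.2,1.5,1.65)])
E
```

```text
[ 0.61  -0.099  0.136]
1 kpre [ 0.393 -0.128  0.192] None
1 k [ 0.433 -0.123  0.123] None
1 kend [ 0.436 -0.1    0.102] None
40 [False, False, True, True, True, True, True]
50 [False, False, False, True, True, True, True]
60 [False, False, False, False, True, True, True]
-1 kpre [ 0.393 -0.128  0.192] None
-1 k [ 0.433 -0.123  0.123] None
-1 kend [ 0.436 -0.1    0.102] None
40 [False, False, True, True, True, True, True]
50 [False, False, False, True, True, True, True]
60 [False, False, False, False, True, True, True]
```

Run:
```python
from h import *
np.set_printoptions(precision=3,suppress=True)
def M(az,tilt,roll): # own frame: tool z with azimuth az, tilt from down; roll about tool z
    return Ro.from_euler("z",C[2]+az)*Ro.from_quat(ori(tilt,yaw=0))*Ro.from_euler("z",roll)
r=np.radians
for fl in (0,180):
  for td in (0,5,10,15,20,25):
    q=M(0,r(td),r(fl)); dd=d(r(td))
    ok=[arm.ik(W(np.array([-.106-.036*np.cos(u)-.006,b,.07-.036*np.sin(u)-.005])-(.073+h)*dd),q.as_quat()) is not None for b,u,h in ((0,0,.06),(0,0,0),(.022,.5,0))]
    print("knob",fl,td,ok)
for az in range(-180,180,30):
  for td in (40,50,60,70,80,90):
    a=[]
    for ro in (0,90,180,270):
      q=M(r(az),r(td),r(ro)); dv=Ro.from_euler("z",-C[2]).apply(q.apply([0,0,1]))
      s=""
      for tip in ([-.104,.115,.08],[.03,.115,.25],[.10,.115,.29]):
        s+="01"[arm.ik(W(np.array(tip)-.073*dv),q.as_quat()) is not None]
      a.append(s)
    if any(x[0]=="1" for x in a): print("lid",az,td,a)
```

```text
knob 0 0 [True, True, True]
knob 0 5 [True, True, True]
knob 0 10 [True, True, True]
knob 0 15 [True, True, True]
knob 0 20 [True, True, True]
knob 0 25 [True, True, False]
knob 180 0 [True, True, True]
knob 180 5 [True, True, True]
knob 180 10 [True, True, True]
knob 180 15 [True, True, True]
knob 180 20 [True, True, True]
knob 180 25 [True, True, False]
lid -180 40 ['100', '100', '100', '100']
lid -180 50 ['100', '100', '100', '100']
lid -180 60 ['100', '100', '100', '100']
lid -150 40 ['110', '110', '110', '110']
lid -150 50 ['100', '100', '100', '100']
lid -150 60 ['100', '100', '100', '100']
lid -150 70 ['100', '100', '100', '100']
lid -150 80 ['100', '100', '100', '100']
lid -150 90 ['100', '000', '000', '000']
lid -120 40 ['111', '111', '111', '111']
lid -120 50 ['111', '111', '111', '111']
lid -120 60 ['111', '111', '111', '111']
lid -120 70 ['111', '111', '111', '111']
lid -120 80 ['111', '111', '110', '111']
lid -120 90 ['111', '111', '110', '111']
lid -90 40 ['111', '111', '111', '111']
lid -90 50 ['111', '111', '111', '111']
lid -90 60 ['111', '111', '111', '111']
lid -90
[... 559 characters left out ...]
'111', '111', '111', '111']
lid 60 90 ['111', '111', '111', '111']
lid 90 40 ['111', '111', '111', '111']
lid 90 50 ['111', '111', '111', '111']
lid 90 60 ['111', '111', '111', '111']
lid 90 70 ['111', '111', '111', '111']
lid 90 80 ['111', '111', '111', '111']
lid 90 90 ['111', '111', '111', '111']
lid 120 40 ['111', '111', '111', '111']
lid 120 50 ['110', '110', '110', '110']
lid 120 60 ['110', '110', '110', '110']
lid 120 70 ['110', '110', '110', '110']
lid 120 80 ['110', '110', '110', '110']
lid 120 90 ['100', '100', '100', '100']
lid 150 40 ['110', '110', '110', '110']
lid 150 50 ['100', '100', '100', '100']
lid 150 60 ['100', '100', '100', '100']
lid 150 70 ['100', '100', '100', '100']
```

```bash
cat >> h.py <<'E'
TK=np.radians(15)
def knob(bolt,turn,h=0):
    return np.array([-.106-.036*np.cos(turn)-.006,bolt,.065-.036*np.sin(turn)])-(.073+h)*d(TK)
def best(p,qs):
    j0=np.array(arm.read_joint_positions()); L=[(np.abs(np.array(j)-j0).max(),i) for i,q in enumerate(qs) if (j:=arm.ik(p,q)) is not None]
    return qs[min(L)[1]]
def st(): print(round(arm.read_time(),2),np.round(arm.read_tool_pos(),4),"F",np.round(arm.read_ft_force(),1),"op",round(arm.read_opening(),3),"ff",round(arm.read_finger_force(),1))
E
python3 - <<'E'
from h import *
q=best(W(knob(0,0,.06)),[ori(TK),ori(TK,flip=-1)])
arm.move_gripper(.45,25)
arm.movep(W(knob(0,0,.06)),q); st()
arm.line_to(W(knob(0,0)),.08); st()
arm.move_gripper(0,30); st()
arm.line_to(W(knob(.0225,0)),.05); st()
for u in (.2,.4,.55): arm.line_to(W(knob(.0225,u)),.05); st()
arm.pause(.2); cv2.imwrite("pics/k.png",cv2.resize(snapshot("top")[190:260,290:390],None,fx=5,fy=5,interpolation=cv2.INTER_CUBIC))
E
```

```text
3.43 [ 0.4299 -0.1225  0.1935] F [ 0.2 -1.   0.8] op 0.452 ff 0.0
4.33 [ 0.4448 -0.1212  0.1356] F [ 0.3 -0.6 -0.2] op 0.45 ff 0.0
4.66 [ 0.4449 -0.1211  0.1358] F [-1.1 -0.5  1. ] op 0.166 ff 29.7
5.26 [ 0.4423 -0.1021  0.1359] F [ 1.4 -5.1  0.1] op 0.17 ff 29.8
5.55 [ 0.4427 -0.1025  0.1286] F [-1.6 -6.6  4.6] op 0.169 ff 30.4Traceback (most recent call last):
  File "<stdin>", line 8, in <module>
station.MotionError: the arm cannot follow that straight line within its joint ranges
```

Run:
```python
from h import *
import h
q=np.array(arm.read_eef_rot()); y=Ro.from_quat(q).apply([0,1,0]); fl=1 if y[1]>0 else -1
print(np.round(arm.read_joint_positions(),2))
for td in (15,12,9,6,3):
  h.TK=np.radians(td)
  print(td,[(u,None if (j:=arm.ik(W(knob(.0225,u)),ori(h.TK,flip=fl))) is None else np.round(j,2)) for u in (.3,.4,.5,.55)])
for td,u in ((11,.25),(9,.35),(7,.45),(5,.55)):
  h.TK=np.radians(td)
  try: arm.line_to(W(knob(.0225,u)),.05,ori=ori(h.TK,flip=fl)); st()
  except arm.MotionError as e: print(td,u,e); break
cv2.imwrite("pics/k.png",cv2.resize(snapshot("top")[190:260,290:390],None,fx=5,fy=5,interpolation=cv2.INTER_CUBIC))
```

```text
[ 0.28  0.59 -0.08  2.3  -1.35  0.04  0.12]
15 [(0.3, array([ 0.49,  0.62, -0.39,  2.3 ,  1.52,  0.14, -2.74])), (0.4, array([ 0.73,  0.72, -0.77,  2.29,  1.55,  0.4 , -2.76])), (0.5, array([ 0.83,  0.81, -0.96,  2.28,  1.56,  0.57, -2.77])), (0.55, array([ 0.91,  0.92, -1.15,  2.28,  1.57,  0.75, -2.76]))]
12 [(0.3, array([-0.01,  0.62,  0.32,  2.27, -1.28,  0.27,  0.04])), (0.4, array([ 0.01,  0.62,  0.28,  2.27, -1.28,  0.25,  0.04])), (0.5, array([ 0.03,  0.63,  0.25,  2.27, -1.29,  0.23,  0.04])), (0.55, array([ 0.04,  0.63,  0.24,  2.26, -1.29,  0.22,  0.04]))]
9 [(0.3, array([-0.22,  0.69,  0.63,  2.24, -1.24,  0.47, -0.  ])), (0.4, array([-0.22,  0.69,  0.62,  2.24, -1.26,  0.46,  0.01])), (0.5, array([-0.21,  0.7 ,  0.61,  2.23, -1.27,  0.46,  0.02])), (0.55, array([-0.21,  0.7 ,  0.61,  2.23, -1.27,  0.46,  0.02]))]
6 [(0.3, array([-0.28,  0.72,  0.7 ,  2.2 , -1.12,  0.54, -0.13])), (0.4, array([-0.27,  0.72,  0.7 ,  2.2 , -1.14,  0.53, -0.12])), (0.5, array([-0.27,  0.73,  0.69,  2.19, -1.15,  0.53, -0.11])), (0.55, array([-0.27,  0.73,  0.69,  2.19, -1.15,  0.53, -0.11]))]
3 [(0.3, array([-0.31,  0.74,  0.75,  2.16, -1.03,  0.6 , -0.23])), (0.4, array([-0.31,  0.75,  0.75,  2.16, -1.04,  0.59, -0.22])), (0.5, array([-0.31,  0.76,  0.74,  2.15, -1.05,  0.59, -0.22])), (0.55, array([-0.31,  0.76,  0.74,  2.15, -1.05,  0.59, -0.22]))]
6.17 [ 0.4469 -0.1014  0.128 ] F [-2.  -6.   2.9] op 0.17 ff 30.3
6.42 [ 0.4503 -0.1007  0.1248] F [-3.5 -6.   2.8] op 0.171 ff 30.7
6.67 [ 0.4541 -0.1001  0.1217] F [-3.1 -5.4  2.2] op 0.17 ff 31.5
6.92 [ 0.4582 -0.0995  0.1189] F [-3.5 -6.7  2.1] op 0.167 ff 32.7
```

```bash
cat >> h.py <<'E'
AZ,TL=np.radians(-60),np.radians(78)
RL=Ro.from_euler("z",AZ)*Ro.from_quat(ori(TL,yaw=0))     # own frame
DL,NL,YT=RL.apply([0,0,1]),RL.apply([1,0,0]),RL.apply([0,1,0])
if NL[2]<0: NL=-NL
if YT[0]<0: YT=-YT
def lidV(th,s=.013):
    e=np.array([DL[0],0,DL[2]]); e/=np.linalg.norm(e); f=np.arctan2(-e[2],e[0]); u=np.array([-np.cos(th),0,np.sin(th)])
    return H+(.208*u+s*e if th<f else (.208-s)*u)+[0,.095,0]
def lidtcp(V): return V-.073*DL-.0145*YT-.011*NL
QL=[(Ro.from_euler("z",C[2])*RL*Ro.from_euler("z",k*np.pi/2)).as_quat() for k in (0,2)]
E
python3 - <<'E'
from h import *
print(DL,NL,YT)
arm.move_gripper(.45); st()
p=np.array(arm.read_tool_pos()); arm.line_to(p+[-.012,0,.12],.15); st()
arm.move_gripper(0)
V0=lidV(0); pre=W(lidtcp(V0-.10*DL*[1,1,0]+[0,0,-.008])); hi=pre+[0,0,.15]
V1=W(lidtcp(V0-[0,0,.008]))
for q in QL: print([None if (j:=arm.ik(x,q)) is None else np.round(j,2) for x in (hi,pre,V1,*[W(lidtcp(lidV(t))) for t in (.3,.8,1.2,1.7)])])
cv2.imwrite("pics/k.png",cv2.resize(snapshot("top")[190:260,290:390],None,fx=5,fy=5,interpolation=cv2.INTER_CUBIC))
E
```

```text
[ 0.4890738  -0.84710067 -0.20791169] [ 0.10395585 -0.18005681  0.9781476 ] [8.66025404e-01 5.00000000e-01 5.55111512e-17]
7.33 [ 0.4595 -0.0954  0.1188] F [-0.2  0.3  0.6] op 0.45 ff 0.0
8.28 [ 0.4471 -0.095   0.2381] F [-0.6 -0.1 -0.2] op 0.45 ff 0.0
[array([-1.62,  1.25,  1.31,  2.41,  0.9 ,  0.26, -0.92]), array([-1.6 ,  1.6 ,  1.11,  2.37,  0.4 ,  0.12, -0.78]), array([-0.27,  1.23, -0.58,  2.36,  1.61,  1.94, -1.88]), array([-0.27,  1.04, -0.58,  2.37,  1.58,  1.86, -1.73]), array([-1.28,  1.19,  1.25,  2.29,  1.71,  0.27, -1.61]), array([-1.18,  1.03,  1.14,  2.11,  1.4 ,  0.44, -1.16]), array([-1.1 ,  1.14,  1.25,  1.85,  0.88,  0.35, -0.62])]
[array([-0.43,  0.87, -0.77,  2.37,  1.25,  1.92,  1.45]), array([-1.43,  1.35,  0.75,  2.36,  1.3 ,  0.52,  1.41]), array([-0.27,  1.23, -0.58,  2.36,  1.61,  1.94,  1.26]), array([-0.27,  1.04, -0.58,  2.37,  1.58,  1.86,  1.41]), array([-0.84,  0.78,  0.37,  2.27,  1.6 ,  1.1 ,  1.69]), array([-0.9 ,  0.76,  0.56,  2.1 ,  1.54,  0.96,  1.93]), array([-0.7 ,  0.78,  0.37,  1.84,  1.52,  1.06,  2.14])]
```

View pics/k.png

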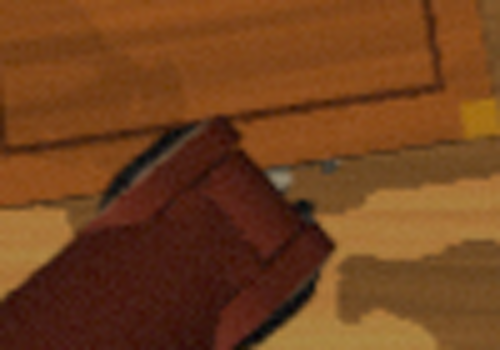

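The released fingers show no load. The knob is hidden by the arm, and the dark blob at (305,208) is probably the gripper. I'll move to the lid approach pose and look again from there.

Run:
```python
from h import *
V0=lidV(0); pre=W(lidtcp(V0-.10*DL*[1,1,0]+[0,0,-.008])); hi=pre+[0,0,.15]
V1=W(lidtcp(V0-[0,0,.008])); q=QL[1]
arm.movep(hi,q); st()
print([None if (j:=arm.ik(x,q)) is None else np.round(j,2) for x in (hi,pre,V1,*[W(lidtcp(lidV(t))) for t in (.3,.8,1.2,1.7)])])
a=cv2.resize(snapshot("top")[180:270,280:400],None,fx=4,fy=4,interpolation=cv2.INTER_CUBIC)
b=cv2.resize(snapshot("scene")[60:240,240:440],None,fx=2,fy=2,interpolation=cv2.INTER_CUBIC)[:360]
cv2.imwrite("pics/l.png",np.hstack([cv2.resize(a,(480,360)),b[:, :320]]))
```

```text
10.53 [0.3807 0.1081 0.2414] F [-0.6  0.3 -0.3] op -0.001 ff 0.0
[array([-0.43,  0.87, -0.77,  2.37,  1.25,  1.92,  1.45]), array([-0.5 ,  1.24, -0.62,  2.33,  1.36,  1.89,  1.15]), array([-0.3 ,  1.21, -0.54,  2.36,  1.61,  1.89,  1.26]), array([-0.25,  1.05, -0.62,  2.37,  1.58,  1.9 ,  1.41]), array([-0.12,  0.86, -0.73,  2.25,  1.64,  1.89,  1.76]), array([-0.04,  0.82, -0.78,  2.07,  1.73,  1.86,  2.02]), array([-0.01,  0.88, -0.78,  1.81,  1.85,  1.81,  2.25])]
```

View pics/l.png

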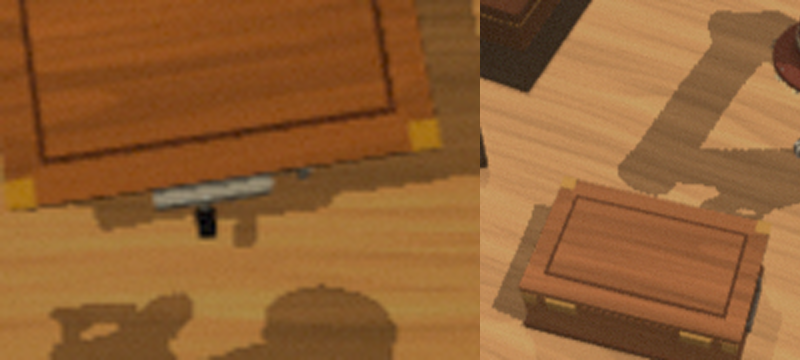

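The knob is now at about (331.5,235.5) in the top view, about 18 mm left of its first place and holding there, so the bolt is in the notch. The joint solutions run on smoothly from here, so I'll do the lid.

Run:
```python
from h import *
k=proj("top",[W([-.106-.036*np.cos(u),b,.07-.036*np.sin(u)]) for b,u in ((0,0),(.018,.6),(.018,0))]);print(k.round(1))
V0=lidV(0); pre=W(lidtcp(V0-.10*DL*[1,1,0]+[0,0,-.008]))
arm.line_to(pre,.15); st()
arm.line_to(W(lidtcp(V0-[0,0,.008])),.1); st()
for t in np.arange(0,.41,.1): arm.line_to(W(lidtcp(lidV(t))),.08); st()
```

```text
[[337.5 235.4]
 [331.4 234.8]
 [331.7 236.3]]
11.78 [0.3807 0.1086 0.0919] F [ 0.  -0.9 -0.1] op -0.001 ff 0.0
12.9 [0.4404 0.0314 0.0912] F [-0.1 -1.2 -2.5] op 0.003 ff 0.0
13.15 [0.4405 0.0318 0.0995] F [-0.8 -0.2 -2.6] op -0.003 ff 0.0
13.56 [0.4416 0.0317 0.1202] F [-1.3  1.  -2.8] op 0.003 ff 0.0
13.97 [0.4446 0.0318 0.1406] F [-1.8  1.8 -3.3] op -0.002 ff 0.0
14.38 [0.4496 0.0323 0.1607] F [-1.8  1.4 -2.1] op -0.004 ff 0.0
14.78 [0.4566 0.0333 0.1802] F [-2.2  0.2 -1.9] op -0.003 ff 0.0
```

Run:
```python
from h import *
for t in np.arange(.5,1.66,.1):
    arm.line_to(W(lidtcp(lidV(t))),.08)
    if t>.9: st()
arm.pause(.8); st()
a=snapshot("scene")[60:300,200:480]
cv2.imwrite("pics/m.png",cv2.resize(a,None,fx=2.5,fy=2.5,interpolation=cv2.INTER_CUBIC))
```

```text
17.13 [0.5302 0.0436 0.2681] F [-2.6  1.1  1.1] op -0.0 ff 0.0
17.52 [0.5469 0.0458 0.278 ] F [-2.   0.5  0.6] op -0.0 ff 0.0
17.92 [0.5645 0.0481 0.286 ] F [-1.3  0.2  0.8] op 0.002 ff 0.0
18.31 [0.5828 0.0506 0.2921] F [-1.1 -0.1  0.4] op -0.003 ff 0.0
18.7 [0.6017 0.0532 0.2963] F [-0.1 -0.3  0.4] op -0.0 ff 0.0
19.09 [0.6208 0.0558 0.2987] F [ 0.8 -0.2 -0.9] op -0.001 ff 0.0
19.48 [0.6401 0.0584 0.2991] F [-0.1  0.3 -0.7] op -0.006 ff 0.0
20.28 [0.6405 0.0585 0.2993] F [ 0.4  0.3 -0.3] op -0.001 ff 0.0
```

View pics/m.png

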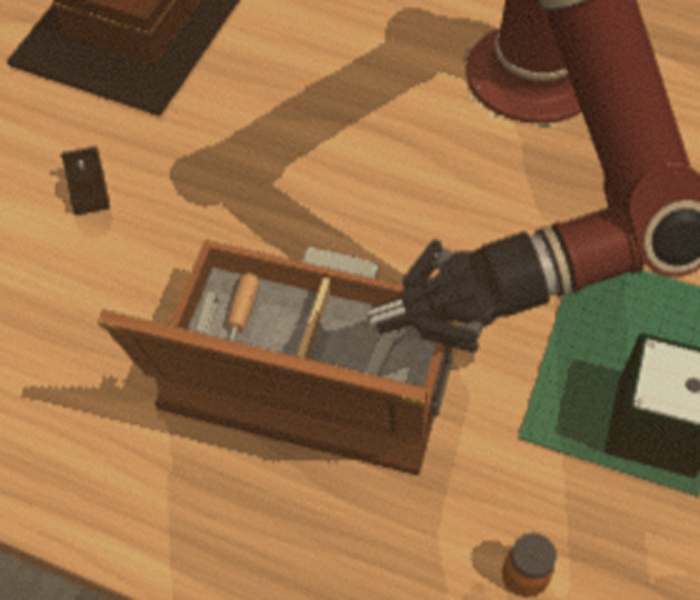

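The lid is fully open and leaning back. The screwdriver is in the right compartment with its handle at about (242,300) in the crop, and the wrench is in the left one. I'll retract and measure it from the top camera.

Run:
```python
from h import *
p=np.array(arm.read_tool_pos()); R=Ro.from_quat(arm.read_eef_rot()).apply([0,0,1])
arm.line_to(p-.15*R*[1,1,0]+[-.05,0,.06],.2); st()
arm.move_gripper(.55)
a=snapshot("top"); cv2.imwrite("pics/top2.png",a)
cv2.imwrite("pics/n.png",cv2.resize(a[150:240,270:400],None,fx=6,fy=6,interpolation=cv2.INTER_CUBIC))
```

```text
21.44 [0.501  0.1736 0.359 ] F [-0.4 -0.7 -0.8] op 0.006 ff 0.0
```

View pics/n.png

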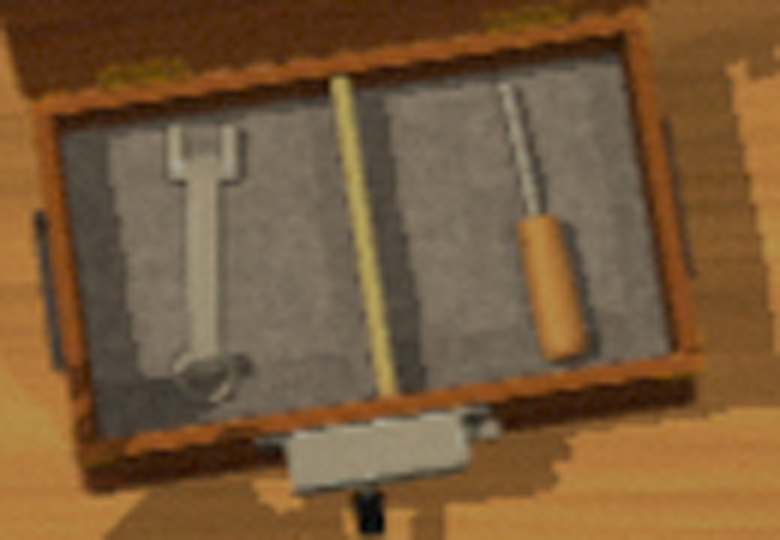

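The screwdriver tip is at (505,85) in the crop, its butt at (567,357) and the handle's front end at (537,216).

```bash
cat >> h.py <<'E'
N=lambda u,v:((u+.5)/6-.5+270,(v+.5)/6-.5+150)
E
python3 - <<'E'
from h import *
t=unproj("top",N(505,85),.068); b=unproj("top",N(567,357),.068); v=t-b
phi=np.arctan2(v[1],v[0]); g=b+.045*v/np.linalg.norm(v)
own=Ro.from_euler("z",-C[2]).apply(g-[C[0],C[1],0]); print("len",np.linalg.norm(v),"phi",phi,"grip",g,"own",own)
up=np.array([g[0],g[1],.28]); q=best(up,[ori(0,yaw=phi),ori(0,yaw=phi,flip=-1)])
arm.movep(up,q); st()
arm.line_to([g[0],g[1],.132],.1); st()
arm.move_gripper(0,40); st()
arm.line_to([g[0],g[1],.16],.08); st()
arm.line_to([g[0],g[1],.30],.15); st()
a=cv2.resize(snapshot("top")[130:330,150:410],None,fx=2.5,fy=2.5); cv2.imwrite("pics/o.png",a)
np.save("phi.npy",[phi])
E
```

```text
len 0.1483601050550793 phi 0.19352831936019893 grip [ 0.59450712 -0.19354728  0.068     ] own [-0.02833592 -0.09198653  0.068     ]
23.33 [ 0.5944 -0.1904  0.28  ] F [-0.1  0.3 -0.1] op 0.552 ff 0.0
24.97 [ 0.5949 -0.1935  0.1327] F [-0.1 -0.2 -0.6] op 0.549 ff 0.0
25.29 [ 0.5948 -0.1937  0.1327] F [-0.4 -0.9  3. ] op 0.275 ff 40.0
25.79 [ 0.5946 -0.1936  0.1605] F [-0.7 -0.9 -0.1] op 0.271 ff 39.7
26.88 [ 0.5939 -0.1937  0.2988] F [-0.4 -0.1 -0.7] op 0.271 ff 39.7
```

Run:
```python
from h import *
g=np.array([.40,.212]); yaw=.05
qs=[ori(0,yaw=yaw),ori(0,yaw=yaw,flip=-1)]
up=np.array([*g,.21]); q=best(up,qs)
print(np.round(arm.read_joint_positions(),2),np.round(arm.ik(up,q),2),arm.ik([*g,.08],q))
arm.movep(up,q); st()
arm.line_to([*g,.10],.1); st()
a=cv2.resize(snapshot("top")[130:330,150:410],None,fx=3,fy=3,interpolation=cv2.INTER_CUBIC)
arm.line_to([*g,.0815],.04); st()
arm.line_to([*g,.0805],.02); st()
cv2.imwrite("pics/p.png",a)
```

```text
[ 0.74  0.7  -0.84  1.49  0.55  1.19  1.58] [-0.01  0.56 -0.77  2.07  0.58  0.74  0.47] [-0.23855929  0.7488075  -0.44409063  2.16833155  0.84465024  0.40188662
  0.24361466]
28.6 [0.401  0.2114 0.21  ] F [ 0.1  0.4 -0.8] op 0.279 ff 39.8
29.85 [0.4003 0.2122 0.1004] F [-1.2  0.3 -0.6] op 0.278 ff 39.8
30.51 [0.3999 0.2121 0.0813] F [ 0.2  0.2 -1.3] op 0.274 ff 39.8
30.76 [0.4001 0.2121 0.0806] F [ 0.9  0.6 -0.3] op 0.277 ff 39.9
```

Run:
```python
from h import *
g=np.array([.40,.212]); z=.0805
while z>.0783:
    z-=.0006; arm.line_to([*g,z],.01); F=arm.read_ft_force()[2]
    if F>1.5: break
st()
for o in (.34,.42,.52): arm.move_gripper(o,20); arm.pause(.1)
st()
arm.line_to([*g,.24],.12); st()
arm.movep([.45,.45,.33],arm.read_eef_rot())
a=snapshot("top"); b=snapshot("scene")
A=cv2.resize(a[140:305,160:405],(490,330),interpolation=cv2.INTER_CUBIC); B=cv2.resize(b[120:310,210:360+0],(300,330*300//300),interpolation=cv2.INTER_CUBIC)
cv2.imwrite("pics/q.png",cv2.resize(a[140:310,160:400],None,fx=3.3,fy=3.3,interpolation=cv2.INTER_CUBIC)); cv2.imwrite("pics/qs.png",b)
```

```text
31.01 [0.4001 0.2122 0.0805] F [ 0.3 -0.6  5.4] op 0.273 ff 40.6
32.03 [0.4    0.212  0.0799] F [ 0.3  0.2 -0.6] op 0.517 ff 0.0
33.52 [0.3997 0.2117 0.2394] F [-0.3 -0.8 -0.2] op 0.518 ff 0.0
```

View pics/q.png

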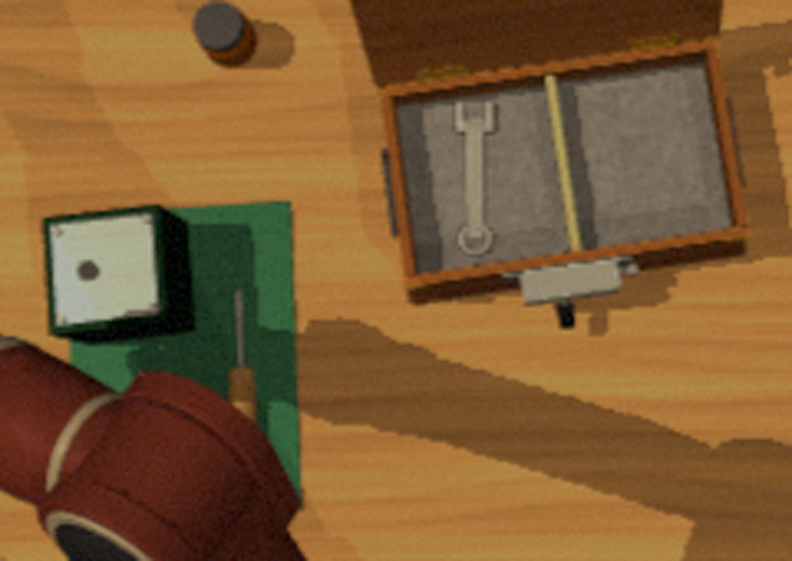

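The screwdriver lies on the mat with its tip at (238,292) in the crop, and about 50 mm of mat remains on the right and behind the butt. The lid is open, the knob is in its notch position at (566,315), and the wrench, winder and jar haven't moved.

Run:
```python
from h import *
arm.pause(.3); print(arm.read_time(), ticket.finish_job())
```

```text
the job is handed in; nothing more can be done
34.9333 None
```

I handed the job in at 34.9 s: the bolt is in its notch, the lid is open by itself, and the screwdriver was set down gently on the mat; the last top picture shows this, though the arm hid most of the screwdriver's handle.

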